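# Power up a microphone at the test bench without a thump

## Robot

A 7-joint arm with a two-finger parallel gripper is mounted at the origin on the work surface. World frame = base frame: x ahead of the robot, y to its left, z up, the work surface at z = 0. Lengths are in mm, angles in rad, forces in N, time in s.
With the tool pointing down it reaches from about 350 to 900 mm from the base axis. Payload 19.9 kg.
Tool frame: the origin (TCP) lies midway between the tips of the shut fingers; the grasp point (between the pads) lies 19 mm behind it (hold_point_z is the distance from the TCP to the grasp point, in mm); z points along the fingers, y is the line along which they close (so a half turn about z gives the same grasp; the last joint's range is limited). The gripper opens to 94 mm and grips with 3 to 60 N. Pads are 16 mm wide; open, the fingers measure 119 mm over their backs; the gripper's body (75 mm by 177 mm) begins 78 mm behind the grasp point.
Start: joints at [1.306, 0.417, -0.01, 1.614, 0.005, 1.111, -0.053], TCP at [138.705, -609.393, 205.425] pointing down, gripper open.
Joint ranges: [-2.81, 2.81], [-0.39, 2.02], [-1.27, 1.25], [0.06, 2.57], [-1.19, 4.33], [0.19, 2], [-2.82, 2.82]. Speed limits (rad/s): [1.89, 1.89, 2.39, 2.39, 3.01, 3.01, 3.01].

## Interface

Orientations are given as a rotation vector (axis times angle).
In Python, from rig import * gives the robot as it stands.
- The arm moves only by the shell command python3 -m inch 'ROWS' [OPENING]. ROWS is JSON, a list that holds one entry, the list of rows, each a list of 6 numbers: the shift along the tool's x, y, z in cm, then the turn, a rotation vector about the tool's x, y, z in degrees. A call has 1 to 20 rows; each row shifts and turns the commanded pose from where the row before left it, along the tool's axes as they then stand; what a row does not reach is not made up. A row lasts 1/8 s, in which the tool goes at most 62.5 mm and 10.7 degrees, less where a joint would pass 70% of its speed; a pose out of reach is approached as far as the arm can. A call is refused whole if a number of a shift passes 6.25 or a number of a turn 10.7, either way. A call with a gripper value outside its range is refused whole. OPENING is the finger opening in cm, from 0 to 9.4, set as the call begins (- or left out, the last holds). The fingers move at their own pace and stop on an object; the grip force is fixed at half the most. Time passes only in rows, so rows that do not move let the fingers close. It gives the time, the measured TCP pose, the force, the opening and the grip force at its end, in the units of the state.
- get_state(): the state, without advancing time (a new reading comes with each control period).
- camera(name): name is "scene" or "top"; returns (picture, depth): 400x640x3 uint8, red, green, blue; 400x640 float32, mm along the optical axis (not along the pixel's ray), 0 where there is no reading.
- calibration(name): a dict with "K" (3x3 intrinsics, pixels), "rvec" (rotation vector, rad) and "tvec" (3), from world to camera coordinates, as OpenCV has them. Camera axes: x right, y down, z forward; pixel columns grow to the right and rows downward; lengths in mm; the calibration is good to about 2 mm. A picture is of the moment at which its call begins. calibration takes no time and is no camera call.
- sign_off(): hands the job in; it is judged then, once.
The state is a dict: "clock": time; "joint_pos": joint angles; "joint_velocities": joint speeds; "effort": joint torques, N m; "ee_pos": TCP position; "eef_rot": TCP orientation; "wrist_force": force on the tool from outside, world axes, zero at the start; "ft_torque": the same for the moment, N m; "width": opening from 0.0 (shut) to 1.0 (fully open); "gripper_force": force on a finger pad.
Only numpy, scipy, OpenCV 4.12 (cv2) and the standard library are available. Lean on these libraries where they do the work, as an engineer would, in place of code of your own. Each camera call takes 0.05 s, during which the arm holds its last target. There are 200 camera calls.

## Task

Power up the repaired microphone without a thump: first slide the long fader (the rectangular cap with the paper tape mark beside its track) fully down to its closed end, and only then push the phantom-power knob in and turn it clockwise past its safety stop so that it springs back up locked at ON. With the power on, slide the fader up again until the white line on its cap stands level with the tape mark, and let go. Leave the other slider (round cap) and the things lying on the bench where they are.

Things in the scene. Friction and masses are not known exactly. Their poses are not given: they have to be found in the camera images.
- fader (a joint): travel of the long fader in m: 0 is the closed end of its track (the end on the robot's side of the grey desk), 0.100 the fully open end. It drags with about 2 N and stays where it is left.
- fader_cap (a point): centre of the fader's black cap: a block 14 mm along the track, 26 mm across it, 22 mm high, with a white line across the middle of its top. The cap's underside is 1 mm above the desk's flat top, this point 12 mm above the top. Its x axis points along the track towards the open end, z up.
- desk: grey fader desk, fixed: a box 180 mm along its x, 150 mm across, flat top 45 mm above the bench; origin under its centre, x from the closed (robot's) end to the open end of the tracks. The fader's track lies at y = -36 mm; at the closed end its cap is at x = -50 mm, 40 mm from the near edge
- tape_mark (a point): middle of the top of a strip of white paper tape, 5 mm along the track by 20 mm across it, 1 mm thick, stuck flat on the desk to the left of the fader's track (its centre 25 mm from the track's line). Its x axis points along the track towards the open end; the fader is set when the cap's centre and this point are level along that axis. No obstacle.
- trim_cap (a point): centre of the other slider's round black cap (18 mm diameter, 14 mm high) on the same desk, its track parallel to the fader's and 78 mm to the left of it. Not to be moved.
- knob (a joint): turn of the phantom-power knob in rad, growing clockwise seen from above: 0 to 0.2 is OFF (start), 1.4 is the ON end stop. A hidden safety stop blocks it from about 0.31 unless it is pushed in, and keeps it pushed in until about 0.98; past that it springs up when released and is locked ON. Friction 0.04 N m, no turning spring.
- knob_push (a joint): how far the knob is pushed in, in m: 0 is out, 0.008 fully in; the safety stop is passed with more than 0.004. The spring needs about 4 N to start and 10 N when fully in, and pushes it out again when let go.
- knob_grip (a point): point on the knob's vertical turning axis, in the middle of its bar grip. The bar is black, 42 mm long, 14 mm thick, its top 12 mm above this point; below it a round skirt of 44 mm diameter, its top 18 mm below this point. The point moves with the knob: x axis along the bar, z up; pinch across y. It is 83 mm above the bench when the knob is out.
- psu: grey phantom-power box, fixed: 120 (x) x 130 (y) mm, flat top 45 mm above the bench, origin under its centre. The knob stands in its middle on a round plate, with a short printed tick at OFF (-x side) and a longer one at ON (+y side)
- spool: reel of solder wire standing upright, 52 mm diameter, 50 mm high, origin under its centre. Bystander.
- screwdriver: screwdriver 160 mm long lying on the bench. Bystander.
- grille: metal microphone grille standing upright, 52 mm diameter, 64 mm high, origin under its centre. Bystander.
- flux: small white bottle, 40 mm diameter, 110 mm high, origin under its centre. Bystander.
- meter: yellow multimeter lying flat, 160 x 85 x 35 mm, origin under its centre. Bystander.
- tin: small steel dish, 70 mm diameter, 30 mm high, origin under its centre. Bystander.

How it is judged:
By the outcome, as a careful person would: the job done as asked, in the order asked, and still so for the second after the job is handed in, with the robot touching nothing.
It also fails if it takes over 64 s, if anything falls off the work surface, if the arm or the gripper's body presses on something with over 40 N, if the wrist force passes 120 N, or if a joint passes its speed limit or range.

## Working session

There is one attempt and no reset: what is moved stays moved. The work goes in short steps, Python scripts to look and compute and a shell command to move; the robot and the scene stay as the last step left them, time stands still between calls to the robot, and variables do not carry over. Pictures are saved under pics/ and viewed, at most 10 in all, crops included, and the job is handed in when it is done.

```bash
ls; mkdir -p pics; cat > h.py <<'E'
from rig import *
import numpy as np, cv2
from scipy.spatial.transform import Rotation as R
def snap(n,f):
    p,d=camera(n); cv2.imwrite(f'pics/{f}.png',p[:,:,::-1]); np.save(f'pics/{f}.npy',d); return p,d
def px2w(n,u,v,z=None,d=None):
    c=calibration(n);K=np.array(c['K']);Rm=R.from_rotvec(np.ravel(c['rvec'])).as_matrix();t=np.ravel(c['tvec'])
    r=np.linalg.inv(K)@[u,v,1]
    o=-Rm.T@t; q=Rm.T@r
    s=d if z is None else (z-o[2])/q[2]
    return o+s*q
E
python3 - <<'E'
from h import *
for n in('top','scene'):
    snap(n,n+'0'); c=calibration(n); print(n,c, px2w(n,320,200,0))
s=get_state();print(s)
E
```

```text
pics
top {'K': array([[432.34602017,   0.        , 324.73904071],
       [  0.        , 432.34602017, 200.30108164],
       [  0.        ,   0.        ,   1.        ]]), 'rvec': array([ 2.17750716, -2.14338319,  0.15529732]), 'tvec': array([ -20.86198944,  585.33172931, 1199.59579722])} [591.24683216   1.90372722   0.        ]
scene {'K': array([[381.51116317,   0.        , 313.53459523],
       [  0.        , 381.51116317, 202.24545264],
       [  0.        ,   0.        ,   1.        ]]), 'rvec': array([ 1.53711695,  1.87202483, -0.88064062]), 'tvec': array([ 114.32092711, -303.23918135, 1561.7394718 ])} [481.16327849  -3.3175317    0.        ]
{'clock': 0.1, 'joint_pos': array([ 1.30550438,  0.41789874, -0.01030671,  1.61405797,  0.00470531,
        1.11066061, -0.05299128]), 'joint_velocities': array([ 9.97374318e-04, -1.44200491e-03,  8.08116703e-04, -2.75736973e-03,
       -3.65560725e-04,  4.94206552e-04, -9.34560320e-05]), 'effort': array([ 2.43011651e-03, -8.52579045e+01,  6.40471950e-01, -4.26692104e+01,
       -4.88443323e-02,  1.64282351e-02,  6.68193138e-05]), 'ee_pos': array([ 138.63096476, -609.12569617,  204.92105885]), 'eef_rot': array([-3.12096595e+00, -3.50723505e-01,  3.05952730e-04]), 'wrist_force': array([-0.5478822 ,  0.46199506,  0.21299923]), 'ft_torque': array([ 0.05018598, -0.01534317,  0.02555623]), 'gripper_force': 0.0, 'width': 0.9995804276136172}
```

View pics/top0.png

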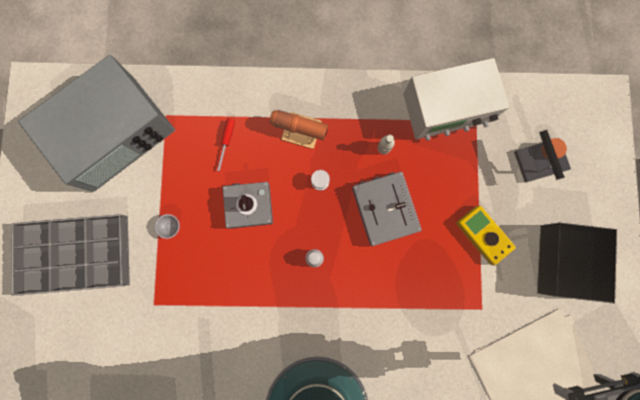

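View pics/scene0.png

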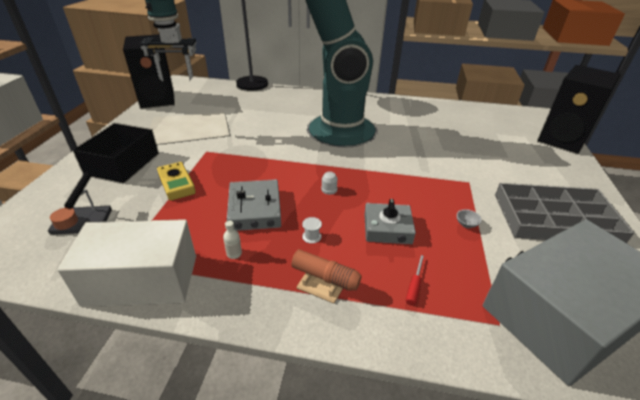

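The top view shows the desk around (387,208) with the round trim cap at about (371,206) and the fader at about (400,206). The PSU is at (246,204). Next I'll enlarge both.

```bash
python3 - <<'E'
import cv2,numpy as np
p=cv2.imread('pics/top0.png')
a=cv2.resize(p[165:255,345:430],None,fx=6,fy=6,interpolation=cv2.INTER_CUBIC)[:, :400*2]
b=cv2.resize(p[175:235,215:280],None,fx=4,fy=4,interpolation=cv2.INTER_CUBIC)
o=np.zeros((540,510+260,3),np.uint8);o[:540,:510]=a;o[:240,510:770]=b
cv2.imwrite('pics/crop0.png',o)
E
```

```text
(no output)
```

View pics/crop0.png

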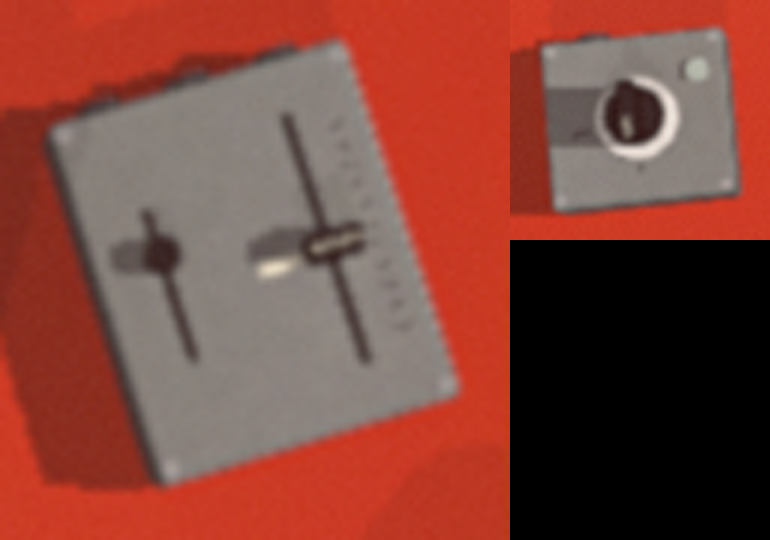

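The desk crop shows its top corners at (165,485), (458,395), (343,42) and (52,135). The cap line is at (335,243) and the tape at about (277,267), partly in the cap's shadow. The PSU corners are at (545,48), (722,33), (738,192) and (558,208), the knob is at (635,115), the OFF tick is at the bottom and the ON tick at the left.

```bash
python3 - <<'E'
from h import *
W=lambda u,v,z:px2w('top',u,v,z)[:2]
A=lambda x,y,z:W(345+x/6-.4,165+y/6-.4,z)
B=lambda x,y,z:W(215+(x-510)/4-.4,175+y/4-.4,z)
nl,nr,fr,fl=[A(*c,45) for c in((165,485),(458,395),(343,42),(52,135))]
print('desk c',(nl+nr+fr+fl)/4,'len',np.linalg.norm(fl-nl),np.linalg.norm(fr-nr),np.linalg.norm(nl-nr))
ax=(fl-nl+fr-nr);th=np.arctan2(ax[1],ax[0]);print('yaw',th,np.degrees(th))
c=(nl+nr+fr+fl)/4
M=np.array([[np.cos(th),np.sin(th)],[-np.sin(th),np.cos(th)]])
for n,q in(('cap',A(335,243,68)),('tape',A(277,267,46)),('trim',A(162,255,60)),('t0',A(365,360,45)),('t1',A(288,115,45))):print(n,q,M@(q-c))
P=[B(*c,45) for c in((722,33),(545,48),(558,208),(738,192))]
c2=sum(P)/4;ax=P[0]-P[3]+P[1]-P[2];t2=np.arctan2(ax[1],ax[0])
print('psu',c2,np.degrees(t2),[np.linalg.norm(P[i]-P[i-1]) for i in range(4)],'knob',B(635,115,95))
for n,u,v,z in(('flux',387,143,110),('spool',320,181,50),('grille',314,258,64)):print(n,W(u,v,z))
# depth checks
d=np.load('pics/top0.npy')
K=np.array(calibration('top')['K'])
vv,uu=np.mgrid[185:225,225:270]
pts=np.array([px2w('top',u,v,d=d[v,u]) for u,v in zip(uu.ravel(),vv.ravel())])
k=pts[pts[:,2]>86]
print(len(k),k.mean(0)); w,V=np.linalg.eigh(np.cov(k[:,:2].T));print(w,V[:,1],np.degrees(np.arctan2(*V[::-1,1])))
vv,uu=np.mgrid[170:250,350:420]
pts=np.array([px2w('top',u,v,d=d[v,u]) for u,v in zip(uu.ravel(),vv.ravel())])
k=pts[pts[:,2]>60];print(len(k),k.mean(0),M@(k.mean(0)[:2]-c))
s=get_state();print(R.from_rotvec(s['eef_rot']).as_matrix().round(3))
E
```

```text
desk c [ 564.51535791 -189.10981341] len 173.88304730962037 176.64011251399285 145.35498059775028
yaw 0.31042986519393456 17.786321110427544
cap [ 571.70427208 -223.12069494] [ -3.54393445 -34.58122436]
tape [ 562.48348747 -199.64308978] [-5.1523305  -9.40913912]
trim [ 565.67328558 -143.33993623] [15.08381352 43.22847468]
t0 [ 519.08764811 -241.24968574] [-59.18343358 -35.77099795]
t1 [ 635.77925992 -205.44322248] [ 62.86832128 -37.3215509 ]
psu [568.89370734 207.88419496] 7.3099345336602175 [np.float64(114.49880845929509), np.float64(126.14770995055635), np.float64(114.70328926072114), np.float64(126.81396544440206)] knob [566.19959152 203.60458511]
flux [ 737.89944543 -179.49118074]
spool [639.31966422   2.87214537]
grille [421.49578401  15.90538543]
99 [551.53691272 184.8755756  236.97295959]
[  77.40288352 6857.80234823] [0.57968691 0.8148393 ] 54.571475475529006Traceback (most recent call last):
  File "<stdin>", line 23, in <module>
  File "h.py", line 7, in px2w
    c=calibration(n);K=np.array(c['K']);Rm=R.from_rotvec(np.ravel(c['rvec'])).as_matrix();t=np.ravel(c['tvec'])
ValueError: time passes only in moves, steps and waits
```

```bash
cat > h.py <<'E'
from rig import *
import numpy as np, cv2, sys
from scipy.spatial.transform import Rotation as R
CAL={}
def cal(n):
    if n not in CAL:
        c=calibration(n); CAL[n]=(np.array(c['K']),R.from_rotvec(np.ravel(c['rvec'])).as_matrix(),np.ravel(c['tvec']))
    return CAL[n]
def snap(n,f):
    p,d=camera(n); cv2.imwrite(f'pics/{f}.png',p[:,:,::-1]); np.save(f'pics/{f}.npy',d); return p,d
def px2w(n,u,v,z=None,d=None):
    K,Rm,t=cal(n); r=np.linalg.inv(K)@[u,v,1]; o=-Rm.T@t; q=Rm.T@r
    return o+(d if z is None else (z-o[2])/q[2])*q
def plan(x,y,z,yaw):
    "turn first (tool axes, deg), then shift (cm) in the turned frame"
    s=get_state(); r0=R.from_rotvec(s['eef_rot'])
    a=np.radians(yaw); g=R.from_matrix(np.array([[np.cos(a),np.sin(a),0],[np.sin(a),-np.cos(a),0],[0,0,-1]]))
    print('at',s['ee_pos'].round(1),'turn',np.degrees((r0.inv()*g).as_rotvec()).round(1),'shift',(g.inv().apply(np.array([x,y,z])-s['ee_pos'])/10).round(2),'j',s['joint_pos'].round(2),'F',s['wrist_force'].round(1),'t',round(s['clock'],2))
if __name__=='__main__': plan(*map(float,sys.argv[1:5]))
E
python3 h.py 572 -223 110 17.8
python3 - <<'E'
from h import *
d=np.load('pics/top0.npy')
def cl(u0,u1,v0,v1,lo,hi):
    vv,uu=np.mgrid[v0:v1,u0:u1]
    p=np.array([px2w('top',u,v,d=d[v,u]) for u,v in zip(uu.ravel(),vv.ravel())]); k=p[(p[:,2]>lo)&(p[:,2]<hi)]
    w,V=np.linalg.eigh(np.cov(k[:,:2].T)); print(len(k),k.mean(0).round(1),w,np.degrees(np.arctan2(*V[::-1,1])))
cl(238,256,195,213,85,105); cl(390,410,195,218,60,75);cl(365,380,195,215,53,65)
E
```

```text
at [ 138.6 -609.1  204.9] turn [-0.1  0.  -5. ] shift [ 53.07 -23.52   9.49] j [ 1.31  0.42 -0.01  1.61  0.    1.11 -0.05] F [-0.5  0.5  0.2] t 0.1
88 [568.8 209.8  95. ] [ 16.93544406 150.36594691] -172.5369075534102
50 [ 571.8 -223.2   67.8] [17.43938421 60.76316724] 107.29036644810034
31 [ 564.8 -143.1   60. ] [18.54998833 20.74947134] 69.51208887606481
```

```bash
python3 -m inch '[[[0,0,0,0,0,-5],[4.42,-1.96,0,0,0,0],[4.42,-1.96,0,0,0,0],[4.42,-1.96,0,0,0,0],[4.42,-1.96,0,0,0,0],[4.42,-1.96,0,0,0,0],[4.42,-1.96,0,0,0,0],[4.42,-1.96,0,0,0,0],[4.42,-1.96,0,0,0,0],[4.42,-1.96,0,0,0,0],[4.42,-1.96,0,0,0,0],[4.42,-1.96,0,0,0,0],[4.42,-1.96,0,0,0,0],[0,0,4.7,0,0,0],[0,0,4.7,0,0,0],[0,0,0,0,0,0],[0,0,0,0,0,0]]]' 6; python3 h.py 571.8 -223.2 53 17.5
```

```text
clock: 2.22
ee_pos: [572.4, -223.4, 113.1]
eef_rot: [3.103, 0.486, 0.002]
wrist_force: [0.2, 0.6, 1.0]
width: 0.645
gripper_force: 0.0
at [ 572.4 -223.4  113.1] turn [ 0.  -0.1  0.3] shift [-0.05 -0.04  6.01] j [ 0.52  0.51 -0.26  1.72  0.16  0.94 -1.06] F [0.2 0.6 1. ] t 2.23
```

```bash
python3 -m inch '[[[-0.05,-0.04,2,0,0,0],[0,0,2,0,0,0],[0,0,1.8,0,0,0],[0,0,0,0,0,0],[0,0,0,0,0,0]]]' ; python3 -m inch '[[[0,0,0,0,0,0],[0,0,0,0,0,0],[0,0,0,0,0,0],[0,0,0,0,0,0],[0,0,0,0,0,0],[0,0,0,0,0,0]]]' 2; python3 h.py 571.8 -223.2 53 17.5
```

```text
clock: 2.85
ee_pos: [571.4, -223.0, 53.9]
eef_rot: [3.104, 0.487, 0.001]
wrist_force: [0.6, 0.2, 1.1]
width: 0.64
gripper_force: 0.0
clock: 3.6
ee_pos: [571.6, -225.4, 53.8]
eef_rot: [3.101, 0.484, 0.002]
wrist_force: [4.7, -12.2, -5.1]
width: 0.274
gripper_force: 30.0
at [ 571.6 -225.4   53.8] turn [ 0.2 -0.1  0.2] shift [ 0.09 -0.21  0.08] j [ 0.51  0.59 -0.25  1.75  0.19  0.83 -1.09] F [  4.7 -12.2  -5.1] t 3.6
```

```bash
python3 -m inch '[[[0,0.2,0,0,0,0],[-0.8,0,0,0,0,0],[-0.8,0,0,0,0,0],[-0.8,0,0,0,0,0],[-0.8,0,0,0,0,0],[-0.8,0,0,0,0,0],[-0.5,0,0,0,0,0],[-0.3,0,0,0,0,0],[0,0,0,0,0,0],[0,0,0,0,0,0]]]' ; python3 h.py 526 -236.5 53.8 17.5
```

```text
clock: 4.85
ee_pos: [528.5, -239.5, 53.9]
eef_rot: [3.102, 0.488, 0.008]
wrist_force: [17.7, -4.3, -13.2]
width: 0.271
gripper_force: 30.0
at [ 528.5 -239.5   53.9] turn [ 0.1 -0.3  0.4] shift [-0.15 -0.36  0.01] j [ 0.57  0.53 -0.25  1.84  0.18  0.78 -1.03] F [ 17.7  -4.3 -13.2] t 4.85
```

```bash
python3 -m inch '[[[0,0,0,0,0,0],[0,0,0,0,0,0],[0,0,0,0,0,0],[0,0,-5,0,0,0],[0,0,-5,0,0,0],[0,0,0,0,0,0],[0,0,0,0,0,0]]]' 6; python3 h.py 568.8 209.8 130 7.5
```

```text
clock: 5.72
ee_pos: [525.5, -239.5, 152.9]
eef_rot: [-3.103, -0.486, 0.001]
wrist_force: [-0.5, 0.4, -0.6]
width: 0.639
gripper_force: 0.0
at [ 525.5 -239.5  152.9] turn [-0.   0.  10.3] shift [ 10.15 -43.98   2.29] j [ 0.59  0.4  -0.28  1.78  0.13  0.98 -0.99] F [-0.5  0.4 -0.6] t 5.72
```

```bash
python3 -m inch '[[[0,0,0,0,0,10.3],[1,-4.4,0,0,0,0],[1,-4.4,0,0,0,0],[1,-4.4,0,0,0,0],[1,-4.4,0,0,0,0],[1,-4.4,0,0,0,0],[1,-4.4,0,0,0,0],[1,-4.4,0,0,0,0],[1,-4.4,0,0,0,0],[1,-4.4,0,0,0,0],[1.15,-4.4,0,0,0,0],[0,0,0,0,0,0],[0,0,0,0,0,0],[0,0,0,0,0,0]]]'; python3 h.py 568.8 209.8 72 7.5
python3 - <<'E'
from h import *
p,d=snap('top','top1')
def cl(u0,u1,v0,v1,lo,hi):
    vv,uu=np.mgrid[v0:v1,u0:u1]
    p=np.array([px2w('top',u,v,d=d[v,u]) for u,v in zip(uu.ravel(),vv.ravel())]); k=p[(p[:,2]>lo)&(p[:,2]<hi)]
    print(len(k),k.mean(0).round(1))
cl(385,425,190,235,60,75);cl(365,380,195,215,53,65)
cv2.imwrite('pics/crop1.png',cv2.resize(p[165:255,345:430,::-1],None,fx=6,fy=6,interpolation=cv2.INTER_CUBIC))
E
```

```text
clock: 7.48
ee_pos: [569.0, 208.6, 152.9]
eef_rot: [3.134, 0.204, -0.001]
wrist_force: [-0.9, 0.4, -1.3]
width: 0.637
gripper_force: 0.0
at [569.  208.6 152.9] turn [ 0.   0.1 -0.1] shift [-0.   -0.12  8.09] j [-0.11  0.47 -0.39  1.7   0.2   1.02 -2.01] F [-0.9  0.4 -1.3] t 7.47
48 [ 529.  -237.    68.2]
30 [ 564.8 -143.7   59.9]
```

View pics/crop1.png

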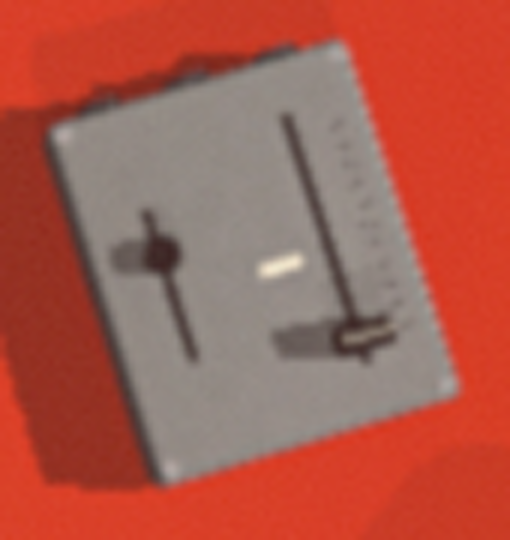

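The fader now sits at its closed end, with the cap line at about (366,333). The tape is fully visible at (281,266), and the trim cap hasn't moved. I'll measure the tape and lower onto the knob.

```bash
python3 - <<'E'
from h import *
g=cv2.imread('pics/top1.png').astype(float).min(2)
s=g[203:215,385:398]; w=np.clip(s-140,0,None); print(s.max(),np.median(s))
v,u=np.mgrid[203:215,385:398]; u=(u*w).sum()/w.sum(); v=(v*w).sum()/w.sum(); t=px2w('top',u,v,46); print(u,v,t)
a=np.radians(17.7);ax=np.array([np.cos(a),np.sin(a)]);n=np.array([-ax[1],ax[0]])
for c in([529.,-237.],[571.8,-223.2]):
    print('along',(t[:2]-c)@ax,'across',(t[:2]-c)@n)
E
python3 -m inch '[[[0,-0.12,4,0,0,0],[0,0,2,0,0,0],[0,0,2,0,0,0],[0,0,0,0,0,0],[0,0,0,0,0,0]]]'; python3 -m inch '[[[0,0,0,0,0,0],[0,0,0,0,0,0],[0,0,0,0,0,0],[0,0,0,0,0,0],[0,0,0,0,0,0],[0,0,0,0,0,0],[0,0,0,0,0,0]]]' 0.5
```

```text
203.0 135.0
391.32613390928725 208.82181425485962 [ 563.30563478 -201.24166303   46.        ]
along 43.553373490240936 across 23.635543114571018
along -1.4161941481842844 across 23.501429680882488
clock: 8.15
ee_pos: [569.3, 211.4, 74.2]
eef_rot: [-3.134, -0.206, -0.001]
wrist_force: [-0.6, -0.5, 0.2]
width: 0.64
gripper_force: 0.0
clock: 9.02
ee_pos: [569.2, 208.9, 73.4]
eef_rot: [3.132, 0.203, -0.001]
wrist_force: [0.1, -10.1, 3.3]
width: 0.15
gripper_force: 30.0
```

```bash
python3 -m inch '[[[0,0.2,0,0,0,0],[0,0,0.3,0,0,0],[0,0,0.4,0,0,0],[0,0,0.3,0,0,0],[0,0,0.1,0,0,0],[0,0,0,0,0,0],[0,0,0,0,0,0]]]'
```

```text
clock: 9.9
ee_pos: [570.0, 209.0, 64.6]
eef_rot: [3.134, 0.205, 0.003]
wrist_force: [-10.3, -10.1, 37.6]
width: 0.143
gripper_force: 30.0
```

```bash
python3 -m inch '[[[-0.1,0.15,-0.2,0,0,0],[0,0,0,0,0,5],[0,0,0,0,0,8],[0,0,0,0,0,8]]]';python3 -m inch '[[[0,0,0,0,0,9],[0,0,0,0,0,9],[0,0,0,0,0,9],[0,0,0,0,0,9],[0,0,0,0,0,9],[0,0,0,0,0,9],[0,0,0,0,0,0],[0,0,0,0,0,0]]]'; python3 h.py 569 208.9 64.6 -67.5
```

```text
clock: 10.4
ee_pos: [569.7, 208.3, 65.4]
eef_rot: [-3.117, 0.375, -0.005]
wrist_force: [2.9, -0.8, 9.7]
width: 0.147
gripper_force: 30.0
clock: 11.4
ee_pos: [568.8, 207.1, 64.1]
eef_rot: [2.665, -1.658, -0.002]
wrist_force: [-1.5, -3.2, 35.3]
width: 0.149
gripper_force: 30.0
at [568.8 207.1  64.1] turn [ 0.2 -0.   3.7] shift [-0.15 -0.08 -0.05] j [-0.73  0.59  0.44  1.78 -0.32  0.85 -2.82] F [-1.5 -3.2 35.3] t 11.4
```

The tool turned about 71° (1.24 rad), which is past 0.98. I'll let the knob spring up, then open.

```bash
python3 -m inch '[[[0,0,-0.4,0,0,0],[0,0,-0.4,0,0,0],[0,0,-0.3,0,0,0],[0,0,0,0,0,0]]]'; python3 -m inch '[[[0,0,0,0,0,0],[0,0,0,0,0,0],[0,0,0,0,0,0],[0,0,-4,0,0,0],[0,0,-5,0,0,0],[0,0,0,0,0,0],[0,0,0,0,0,0]]]' 5; python3 h.py 527 -238.5 153 17.5
```

```text
clock: 11.9
ee_pos: [568.5, 207.1, 72.5]
eef_rot: [2.664, -1.658, -0.003]
wrist_force: [16.3, 2.3, -12.0]
width: 0.151
gripper_force: 29.9
clock: 12.78
ee_pos: [566.6, 206.9, 162.0]
eef_rot: [2.661, -1.656, -0.01]
wrist_force: [-0.4, -0.2, -0.6]
width: 0.531
gripper_force: 0.0
at [566.6 206.9 162. ] turn [  0.4   0.4 -81.3] shift [-17.17  41.29   0.9 ] j [-0.85  0.49  0.61  1.72 -0.32  1.04 -2.82] F [-0.4 -0.2 -0.6] t 12.78
```

```bash
python3 -m inch '[[[0,0,0,0,0,-10.1],[0,0,0,0,0,-10.1],[0,0,0,0,0,-10.1],[0,0,0,0,0,-10.1],[0,0,0,0,0,-10.1],[0,0,0,0,0,-10.1],[0,0,0,0,0,-10.1],[0,0,0,0,0,-10.1],[0,0,0,0,0,0]]]'; python3 h.py 527 -238.5 153 17.5
```

```text
clock: 13.9
ee_pos: [566.6, 206.3, 161.4]
eef_rot: [3.106, 0.462, -0.016]
wrist_force: [0.5, -0.4, -0.2]
width: 0.532
gripper_force: 0.0
at [566.6 206.3 161.4] turn [-0.   0.6 -0.6] shift [-17.15  41.23   0.84] j [-0.62  0.44  0.3   1.71 -0.15  1.02 -1.55] F [ 0.5 -0.4 -0.2] t 13.9
```

```bash
python3 -m inch '[[[0,0,0,0,0.6,-0.6],[-1.72,4.12,0,0,0,0],[-1.72,4.12,0,0,0,0],[-1.72,4.12,0,0,0,0],[-1.72,4.12,0,0,0,0],[-1.72,4.12,0,0,0,0],[-1.72,4.12,0,0,0,0],[-1.72,4.12,0,0,0,0],[-1.72,4.12,0,0,0,0],[-1.72,4.12,0,0,0,0],[-1.72,4.12,0,0,0,0],[0,0,0,0,0,0],[0,0,0,0,0,0]]]' 6; python3 h.py 527 -238.5 53.8 17.5
python3 - <<'E'
from h import *
p,d=snap('top','top2')
vv,uu=np.mgrid[190:218,232:262]
q=np.array([px2w('top',u,v,d=d[v,u]) for u,v in zip(uu.ravel(),vv.ravel())]);k=q[(q[:,2]>80)&(q[:,2]<105)]
w,V=np.linalg.eigh(np.cov(k[:,:2].T));print(len(k),k.mean(0),np.median(k[:,2]),w,np.degrees(np.arctan2(*V[::-1,1])))
cv2.imwrite('pics/crop2.png',cv2.resize(p[175:235,215:280,::-1],None,fx=6,fy=6,interpolation=cv2.INTER_CUBIC))
E
```

```text
clock: 15.52
ee_pos: [527.6, -237.3, 161.9]
eef_rot: [-3.104, -0.478, -0.002]
wrist_force: [-0.2, -0.2, -1.5]
width: 0.64
gripper_force: 0.0
at [ 527.6 -237.3  161.9] turn [-0.  -0.1  0. ] shift [-0.09  0.1  10.81] j [ 0.02  0.41  0.45  1.79 -0.21  0.99 -0.72] F [-0.2 -0.2 -1.5] t 15.53
89 [568.56460308 209.68545086  94.78961122] 95.79383950539932 [ 18.28879021 144.79968014] 114.9429655064338
```

View pics/crop2.png

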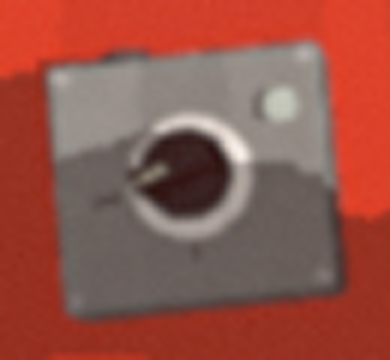

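The knob points at the ON tick, the bar having turned 72.6° (1.27 rad). Its top is at 95 mm, so it has sprung up and is locked. Back to the fader.

```bash
python3 -m inch '[[[0.1,0.2,4,0,0,0],[0,0,4,0,0,0],[0,0,2.8,0,0,0],[0,0,0,0,0,0],[0,0,0,0,0,0]]]'; python3 -m inch '[[[0,0,0,0,0,0],[0,0,0,0,0,0],[0,0,0,0,0,0],[0,0,0,0,0,0],[0,0,0,0,0,0],[0,0,0,0,0,0]]]' 2;  python3 h.py 528.5 -239.5 53.8 17.5
```

```text
clock: 16.2
ee_pos: [530.1, -239.3, 55.4]
eef_rot: [3.104, 0.481, 0.004]
wrist_force: [0.1, 0.1, 0.2]
width: 0.639
gripper_force: 0.0
clock: 16.95
ee_pos: [529.4, -239.5, 54.4]
eef_rot: [-3.104, -0.48, -0.003]
wrist_force: [-1.7, 1.9, 5.6]
width: 0.273
gripper_force: 30.0
at [ 529.4 -239.5   54.4] turn [-0.  -0.1  0.1] shift [-0.09 -0.02  0.06] j [ 0.07  0.55  0.39  1.85 -0.29  0.79 -0.65] F [-1.7  1.9  5.6] t 16.95
```

Move 43.5 mm towards the open end.

```bash
python3 -m inch '[[[0.8,0,0,0,0,0],[0.8,0,0,0,0,0],[0.8,0,0,0,0,0],[0.8,0,0,0,0,0],[0.75,0,0,0,0,0],[0.4,0,0,0,0,0],[0,0,0,0,0,0],[0,0,0,0,0,0]]]'; python3 h.py 570.9 -226.3 54 17.5
```

```text
clock: 17.95
ee_pos: [571.2, -225.9, 54.4]
eef_rot: [-3.104, -0.481, -0.003]
wrist_force: [0.5, 5.1, 5.2]
width: 0.276
gripper_force: 30.0
at [ 571.2 -225.9   54.4] turn [-0.  -0.1  0.1] shift [-0.04  0.03  0.04] j [ 0.04  0.6   0.39  1.77 -0.3   0.83 -0.7 ] F [0.5 5.1 5.2] t 17.95
```

```bash
python3 -m inch '[[[0,0,0,0,0,0],[0,0,0,0,0,0],[0,0,0,0,0,0],[0,0,-5,0,0,0],[0,0,-5,0,0,0],[0,5,0,0,0,0],[0,5,0,0,0,0],[0,5,0,0,0,0],[0,5,0,0,0,0],[0,0,0,0,0,0],[0,0,0,0,0,0]]]' 6
cat > m.py <<'E'
from h import *
p,d=snap('top',sys.argv[1])
f=lambda u0,u1,v0,v1,lo,hi:np.array([q for q in (px2w('top',u,v,d=d[v,u]) for v in range(v0,v1) for u in range(u0,u1)) if lo<q[2]<hi])
c=f(385,425,185,235,60,75).mean(0); print('cap',c.round(1))
t=np.array([563.3,-201.25]); a=np.radians(17.6);ax=np.array([np.cos(a),np.sin(a)])
print('cap minus tape along',(c[:2]-t)@ax)
tr=f(363,382,193,217,53,65).mean(0);print('trim',tr.round(1))
cv2.imwrite(f'pics/{sys.argv[1]}c.png',cv2.resize(p[185:225,365:425,::-1],None,fx=12,fy=12,interpolation=cv2.INTER_CUBIC))
E
python3 m.py top3
```

```text
clock: 19.32
ee_pos: [630.9, -416.8, 153.8]
eef_rot: [-3.104, -0.48, -0.002]
wrist_force: [0.7, 0.3, -0.2]
width: 0.642
gripper_force: 0.0
cap [ 570.5 -223.4   67.7]
cap minus tape along 0.14399594615170755
trim [ 564.4 -142.7   60.8]
```

View pics/top3c.png

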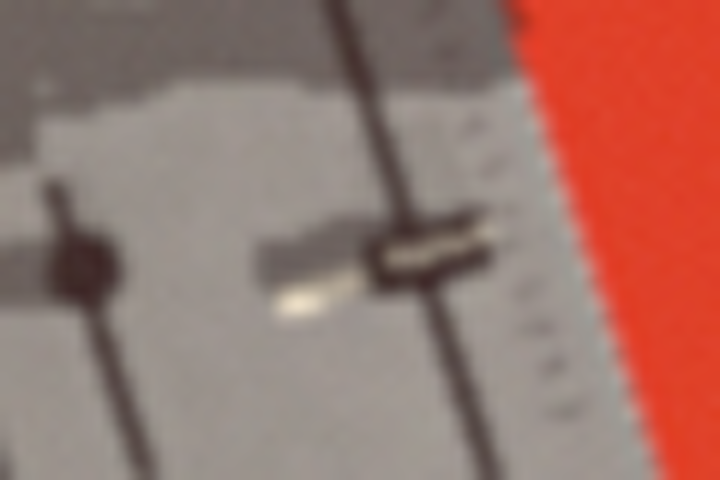

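The cap line runs from about (385,262) to (495,230) in the crop, and the tape at about (310,295) lies on its extension. I'll cross-check using the line itself, with both cameras.

```bash
python3 - <<'E'
from h import *
a=np.radians(17.6);ax=np.array([np.cos(a),np.sin(a)]);t=np.array([563.3,-201.25])
g=cv2.imread('pics/top3.png').astype(float).min(2)
pts=[]
for u in range(398,405):
    c=g[201:210,u]; k=201+np.argmax(c[1:-1]*(np.arange(1,8)<7))+1
    w=g[k-1:k+2,u]; w=w-w.min()+1e-3; vv=(np.arange(k-1,k+2)*w).sum()/w.sum(); q=px2w('top',u,vv,68); pts.append((q[:2]-t)@ax)
print(np.round(pts,1),np.median(pts))
q=px2w('top',401.2,204.96,68);print('eye',(q[:2]-t)@ax)
p,d=snap('scene','scene3')
cv2.imwrite('pics/scene3c.png',cv2.resize(p[170:235,220:290,::-1],None,fx=9,fy=9,interpolation=cv2.INTER_CUBIC))
E
```

```text
[ 1.4  0.9 11.7 10.8 10.   0.5  1.4] 1.4341766571935106
eye 1.1568314110901174
```

View pics/scene3c.png

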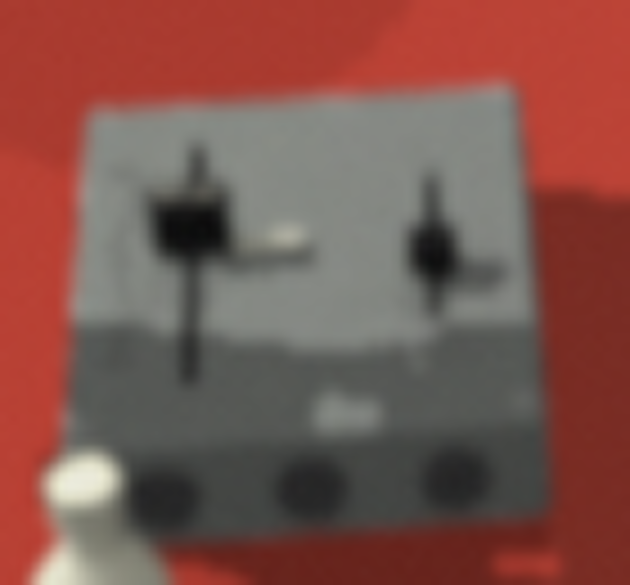

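```bash
python3 - <<'E'
from h import *
K,Rm,tv=cal('top');rv=cv2.Rodrigues(Rm)[0]
a=np.radians(17.6);ax=np.array([np.cos(a),np.sin(a)]);n=np.array([-ax[1],ax[0]]);t=np.array([563.3,-201.25])
S=np.arange(-70,25,.25)
def prof(f,z,across):
    g=cv2.imread(f'pics/{f}.png').astype(np.float32).min(2)
    P=t+S[:,None,None]*ax+np.asarray(across)[None,:,None]*n
    P=np.dstack([P,np.full(P.shape[:2],float(z))]).reshape(-1,3)
    uv=cv2.projectPoints(P,rv,tv,K,None)[0].reshape(len(S),-1,2).astype(np.float32)
    return cv2.remap(g,uv[...,0],uv[...,1],cv2.INTER_CUBIC).mean(1)
for f in('top1','top2'):
    q=prof(f,46,np.arange(-7,7.1,.5));w=np.clip(q-np.median(q)-15,0,None)*(abs(S)<8);print(f,'tape',(w*S).sum()/w.sum())
for f in('top0','top1','top2','top3'):
    q=prof(f,68,np.arange(-29,-17,.5)) # over the cap
    i=[k for k in range(2,len(S)-2) if q[k]==q[k-16 if k>16 else 0:k+17].max()]
    lo=S[np.argmin(q)]; th=q.min()+.5*(np.median(q)-q.min())
    m=abs(S-lo)<14; b=S[m&(q<th)]
    j=[k for k in i if b.min()-1<S[k]<b.max()+1]
    print(f,'edges',b.min(),b.max(),'mid',(b.min()+b.max())/2,'line',[(S[k],round(float(q[k]))) for k in j],round(float(np.median(q))),round(float(q.min())))
E
```

```text
top1 tape -0.03914090059020927
top2 tape 6.70284088840407
top0 edges -6.25 9.5 mid 1.625 line [(np.float64(1.75), 101)] 97 45
top1 edges -50.75 -34.5 mid -42.625 line [(np.float64(-43.5), 105)] 105 52
top2 edges -6.0 -0.25 mid -3.125 line [] 44 35
top3 edges -7.5 8.5 mid 0.5 line [(np.float64(0.5), 111)] 110 51
```

```bash
python3 -c "
from rig import *
print(sign_off())"
```

```text
the job is handed in; nothing more can be done
None
```

I closed the fader first, then pushed and turned the phantom-power knob until it sprang back up at ON (about 1.27 rad). I then set the fader back to the tape mark, within about 0.5 mm by the camera, let go, and handed the job in at about 19.5 s.

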